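Seat the work plate on the engraving turntable

ROBOT

A 6-joint arm with a two-finger parallel gripper is mounted at the origin on the work surface. World frame = base frame: x ahead of the robot, y to its left, z up, the work surface at z = 0. Lengths are in mm, angles in rad, forces in N, time in s.
With the tool pointing down it reaches from about 400 to 825 mm from the base axis. Payload 7 kg.
Tool frame: the origin (TCP) lies at the very end of the fingers, on their centre line; the grasp point (between the pads) lies 19 mm behind it; z points along the fingers, y is the line along which they close (so a half turn about z gives the same grasp; the last joint's range is limited). The gripper opens to 88 mm and grips with 3 to 60 N. Pads are 19 mm wide; open, the fingers measure 130 mm over their backs; the gripper's body (78 mm by 193 mm) begins 47 mm behind the grasp point.
Start: joints at [-0.968, 0.359, 0.012, 0, -1.224, -0.288], TCP at [208.971, -641.815, 226.561] pointing down, gripper open.
Joint ranges: [-3.07, 3.07], [-1.43, 2.12], [-1.02, 1.25], [-3.03, 1.67], [-3.05, -0], [-3.03, 3.03]. Speed limits (rad/s): [2.39, 2.39, 3.01, 3.14, 3.14, 3.14].

INTERFACE

Orientations are given as a unit quaternion [x, y, z, w].
In Python, from plant import bot gives the robot as it stands. Calls block until the motion is done:
- bot.move_ptp(position, orientation): joint-space move of the TCP to a pose.
- bot.line_to(position, velocity=150, ori=None): straight line of the TCP; ori=None keeps the orientation; velocity is the mean speed in mm/s.
- bot.move_joints(angles): joint-space move.
- bot.move_gripper(opening, force=None): finger opening in mm; force is the grip in N (None keeps the last); returns when the fingers have stopped.
- bot.pause(seconds).
- bot.solve_ik(position, orientation): joint angles nearest the present ones, or None.
- bot.read_state(): the state.
- bot.camera(name): name is "scene" or "top" or "wrist"; returns the picture (384x512x3 uint8, red, green, blue); there is no depth.
- bot.get_calibration(name): a dict with "fx", "fy", "cx", "cy" (pixels), "distortion" ([k1, k2, p1, p2, k3] as OpenCV has them; the pictures are not rectified), "view" (4x4, takes a point from world to camera coordinates); the wrist camera has in their place "T_tool_cam" (4x4, takes a point from camera to tool coordinates, whose origin is the TCP and whose axes are the flange's). Camera axes: x right, y up, looking along -z (the intrinsics and any distortion apply to the point x, -y, -z); pixel columns grow to the right and rows downward; lengths in mm; the calibration is good to about 2 mm. A picture is of the moment at which its call begins: read the wrist's pose just before it. get_calibration takes no time and is no camera call.
A pose or a line that the arm cannot do raises bot.Unreachable and nothing moves.
- bot.close_job(): hands the job in; it is judged then, once.
The state is a dict: "t": time; "joint_pos": joint angles; "qvel": joint speeds; "tau": joint torques, N m; "tcp_pos": TCP position; "eef_rot": TCP orientation; "contact_force": force on the tool from outside, world axes, zero at the start; "moment": the same for the moment, N m; "width": finger opening in mm; "finger_force": force on a finger pad.
Only numpy, scipy, OpenCV 4.12 (cv2) and the standard library are available. Lean on these libraries where they do the work, as an engineer would, in place of code of your own. Each camera call takes 0.05 s, during which the arm holds its last target. There are 200 camera calls.

TASK

The round work plate is hanging on the turntable's spindle but rests on top of the three studs. Turn it, without lifting it off the spindle, until its holes line up and it slides down the studs fully home, flat on the seat. Then swing the red hold-down latch fully over the plate's rim, let go, and leave the hammer, file, jar and bowl where they are.

Things in the scene. Friction and masses are not known exactly. Their poses are not given: they have to be found in the camera images.
- turntable: Fixed engraving turntable. Origin: centre of its underside on the bench; z up along the spindle. Green foot disc 236 mm across, 14 mm high; round steel seat 152 mm across. Three brass studs stand on the seat at 90, 210 and 330 degrees from its x axis towards y; a yellow stripe on the foot points at each. The latch post stands 104 mm from the spindle on its +y side.
- seat (a point): Centre of the seat's flat top, 60 mm above the bench, where the plate must lie.
- spindle_top (a point): Round top of the centre spindle, 20 mm thick, 45 mm tall above the seat (105 mm above the bench).
- stud0 (a point): Top of the brass stud at 90 degrees: round-topped, 10 mm thick, 16 mm tall, 44 mm from the spindle's axis.
- stud1 (a point): Top of the brass stud at 210 degrees: round-topped, 10 mm thick, 16 mm tall, 44 mm from the spindle's axis.
- stud2 (a point): Top of the brass stud at 330 degrees: round-topped, 10 mm thick, 16 mm tall, 44 mm from the spindle's axis.
- plate: Loose aluminium disc 160 mm across, 12 mm thick, 0.45 to 0.8 kg. Origin: centre of its underside; z up. Bore 21.5 mm on the spindle; three 14 mm through holes at 90, 210, 330 degrees from its x axis, so it fits every 120 degrees. It starts level on the stud tops (underside 76 mm above the bench), 0.3 rad or more off a fit. Seated, its underside is at 60 mm and the studs stop it turning.
- hole0 (a point): Mouth of the plate's hole at 90 degrees, on its top face, 44 mm from its centre; 14 mm wide.
- hole1 (a point): Mouth of the plate's hole at 210 degrees, on its top face, 44 mm from its centre; 14 mm wide.
- hole2 (a point): Mouth of the plate's hole at 330 degrees, on its top face, 44 mm from its centre; 14 mm wide.
- pin0 (a point): Half-way up (18 mm above the plate's top face) the brass pin at 150 degrees on the plate: 10 mm thick, 35 mm tall, 50 mm from the centre, half-way between two holes. Pushing any pin sideways with 1 to 5 N turns the plate round the spindle, either way. With the holes within about 1 degree of the studs it drops 16 mm by its own weight; turn it slower than 0.4 rad/s there.
- pin1 (a point): Half-way up the plate's pin at 270 degrees, like pin0.
- pin2 (a point): Half-way up the plate's pin at 30 degrees, like pin0.
- latch (a joint): Red latch on an upright post, -0.7 to 1.571 rad, growing clockwise seen from above. At 0 its finger points along the turntable's +x, clear of the plate, its tail along -x; at 1.571 (end stop) the finger points at the spindle, over the plate's rim, the tail outward. Starts between -0.6 and 0.2; light friction (1 to 2 N at the peg); stays where left.
- latch_axis (a point): The latch's turning axis, 82 mm above the bench. The finger is 16 mm wide, reaches 38 mm from here, and lies 76 to 88 mm above the bench: 4 mm clear over the seated plate, which it then overlaps by 14 mm, but stopped by the edge of a plate still up on its studs.
- latch_peg (a point): Steel peg with a black ball on the latch's tail, 45 mm from the latch's axis, opposite the finger: 12 mm thick (ball 14 mm), standing from 88 to 128 mm above the bench. This point is 110 mm above the bench. Push it sideways to swing the latch.
- hammer_grip (a point): Hammer lying on the bench, a bystander; this point is on its handle.
- file: File with a wooden handle, 250 mm long, lying on the bench, a bystander. Origin: where the handle meets the blade; x along the blade.
- jar: Amber jar 64 mm across, 75 mm tall, a bystander. Origin: centre of its underside.
- mortar: White bowl 110 mm across, 60 mm tall, a bystander. Origin: centre of its underside.
There are look-alikes about, which are no part of the job. What is shaped like the turntable but orange is not meant.

How it is judged:
By the outcome, as a careful person would: the job done as asked, in the order asked, and still so for the second after the job is handed in, with the robot touching nothing.
It also fails if it takes over 58 s, if anything falls off the work surface, if the arm or the gripper's body presses on something with over 40 N, if the wrist force passes 120 N, or if a joint passes its speed limit or range.

## Working session

There is one attempt and no reset: what is moved stays moved. The work goes in short steps, each a Python script; the robot and the scene stay as the last script left them, time stands still between calls to the robot, and variables do not carry over. Pictures are saved under pics/ and viewed, at most 10 in all, crops included, and the job is handed in when it is done.

```bash
ls; mkdir -p pics; python3 - <<'E'
from plant import bot
import cv2,numpy as np
for n in ("scene","top"):
    im=bot.camera(n); cv2.imwrite(f"pics/{n}0.png",im[...,::-1])
    c=bot.get_calibration(n); print(n,c)
print(bot.get_calibration("wrist")); s=bot.read_state(); print(s["t"],s["eef_rot"])
E
```

```text
pics
scene {'fx': 457.6993542627717, 'fy': 457.6993542627717, 'cx': 250.15466300017783, 'cy': 191.89013940018438, 'distortion': array([-0.17944141,  0.        ,  0.        ,  0.        ,  0.        ]), 'view': array([[ 2.78619940e-01,  9.60398217e-01, -2.48858341e-03,
        -1.28839337e+02],
       [-6.16460639e-01,  1.80826376e-01,  7.66340722e-01,
         1.96553034e+02],
       [ 7.36442265e-01, -2.11983692e-01,  6.42429533e-01,
        -1.98122972e+03],
       [ 0.00000000e+00,  0.00000000e+00,  0.00000000e+00,
         1.00000000e+00]])}
top {'fx': 370.35964996428436, 'fy': 370.35964996428436, 'cx': 257.67512562410536, 'cy': 189.37082690910995, 'distortion': array([-0.05435696,  0.        ,  0.        ,  0.        ,  0.        ]), 'view': array([[ 5.53166072e-03, -9.99935308e-01,  9.93885065e-03,
         1.71782048e+01],
       [ 9.98743029e-01,  6.01966105e-03,  4.97606874e-02,
        -4.37391444e+02],
       [-4.98172968e-02,  9.65109857e-03,  9.98711717e-01,
        -1.38335127e+03],
       [ 0.00000000e+00,  0.00000000e+00,  0.00000000e+00,
         1.00000000e+00]])}
{'fx': 306.0347421632466, 'fy': 306.0347421632466, 'cx': 252.37693450540928, 'cy': 194.02418734259686, 'distortion': array([-0.07378692,  0.        ,  0.        ,  0.        ,  0.        ]), 'T_tool_cam': array([[ 3.23217798e-04,  9.65816638e-01,  2.59225996e-01,
         6.90601296e+01],
       [ 9.99999846e-01, -4.29273725e-04,  3.52518495e-04,
        -1.36544628e+00],
       [ 4.51747137e-04,  2.59225842e-01, -9.65816628e-01,
        -1.59000650e+02],
       [ 0.00000000e+00,  0.00000000e+00,  0.00000000e+00,
         1.00000000e+00]])}
0.1 [-1.56694587e-01  9.87646831e-01  7.18657629e-04 -1.67507702e-04]
```

View pics/top0.png

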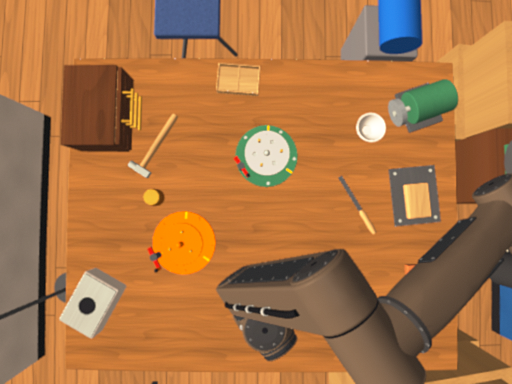

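View pics/scene0.png

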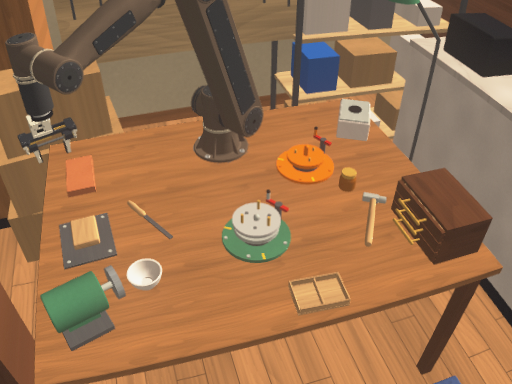

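Candidates: the green-footed turntable at top (267,155) / scene (256,232) is meant. The orange one at top (183,243) / scene (305,163) is the look-alike. I'll check the choice in a close crop and measure.

```bash
cat > h.py <<'E'
from plant import bot
import cv2,numpy as np
from scipy.spatial.transform import Rotation as R
def cam(n,s=None):
    c=bot.get_calibration(n); K=np.array([[c["fx"],0,c["cx"]],[0,c["fy"],c["cy"]],[0,0,1]])
    if n=="wrist":
        T=np.eye(4);T[:3,:3]=R.from_quat(s["eef_rot"]).as_matrix();T[:3,3]=s["tcp_pos"]
        V=np.linalg.inv(T@c["T_tool_cam"])
    else: V=c["view"]
    F=np.diag([1,-1,-1])
    return K,c["distortion"],F@V[:3,:3],F@V[:3,3]
def ray(C,px,z):
    K,d,Rm,t=C
    u=cv2.undistortPoints(np.array(px,float).reshape(-1,1,2),K,d).reshape(-1,2)
    D=np.c_[u,np.ones(len(u))]@Rm; o=-Rm.T@t
    return o+D*((z-o[2])/D[:,2])[:,None]
def proj(C,P):
    K,d,Rm,t=C
    return cv2.projectPoints(np.array(P,float).reshape(-1,3),cv2.Rodrigues(Rm)[0],t,K,d)[0].reshape(-1,2)
def circ(P):
    A=np.c_[2*P[:,:2],np.ones(len(P))]; x=np.linalg.lstsq(A,(P[:,:2]**2).sum(1),rcond=None)[0]
    return x[:2],np.sqrt(x[2]+x[0]**2+x[1]**2)
def blobs(m,amin=4):
    n,l,s,c=cv2.connectedComponentsWithStats(m.astype(np.uint8)); return [(c[i],s[i,4]) for i in range(1,n) if s[i,4]>=amin]
E
python3 - <<'E'
from h import *
im=cv2.imread("pics/top0.png"); C=cam("top")
hsv=cv2.cvtColor(im,cv2.COLOR_BGR2HSV); H,S,V=cv2.split(hsv)
box=np.zeros(H.shape,bool); box[115:200,225:310]=1
g=(H>55)&(H<85)&(S>100)&box
cs=max(cv2.findContours(g.astype(np.uint8),cv2.RETR_EXTERNAL,cv2.CHAIN_APPROX_NONE)[0],key=cv2.contourArea)
hull=cv2.convexHull(cs)
c,r=circ(ray(C,hull.reshape(-1,2),14)); print("foot",c,r)
y=(H>22)&(H<33)&(S>150)&(V>150)&box
for p,a in blobs(y):
    q=ray(C,p,14)[0]; print("yel",p,a,q[:2],np.linalg.norm(q[:2]-c),np.degrees(np.arctan2(*(q[:2]-c)[::-1])))
rd=((H<8)|(H>172))&(S>150)&box
for p,a in blobs(rd):
    q=ray(C,p,88)[0]; print("red",p,a,q[:2],np.linalg.norm(q[:2]-c),np.degrees(np.arctan2(*(q[:2]-c)[::-1])))
bk=(V<50)&box
for p,a in blobs(bk): print("blk",p,a,ray(C,p,121)[0])
w=(S<60)&(V>150)&box
cs=max(cv2.findContours(w.astype(np.uint8),cv2.RETR_EXTERNAL,cv2.CHAIN_APPROX_NONE)[0],key=cv2.contourArea)
print("plate",circ(ray(C,cs.reshape(-1,2),88)))
a=cv2.resize(im[118:196,228:306],(580,580),interpolation=cv2.INTER_CUBIC)
cv2.imwrite("pics/crop.png",a)
E
```

```text
foot [565.90825733 -11.40908506] 112.60856464312512
yel [267.92307692 127.30769231] 13 [673.13957694 -17.84486876] 107.42427667348265 -3.434644336694254
yel [288.52631579 170.26315789] 19 [509.95983808 -96.19160682] 101.57904120225261 -123.42102384635324
red [236.625  159.4375] 32 [539.97048988  96.19234601] 110.68349356797982 103.5528264351805
red [244.4        171.13333333] 30 [498.22374527  68.12333847] 104.43466649405379 130.39879427478175
plate (array([566.5029722 , -11.76323416]), np.float64(80.9200831893219))
```

View pics/crop.png

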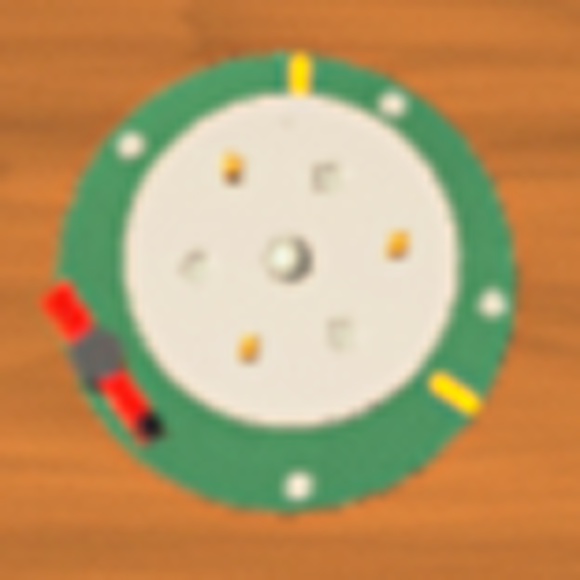

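The crop shows the green turntable. Yellow stripes are at -3.4° and -123.4°, so a stud direction is at 116.6°, which is where the latch hub is. The holes, at crop (193,265), (326,177) and (341,333), sit at about 94.7°. The plate therefore needs about +22° (counter-clockwise). The latch peg is at crop (150,425). Next I'll take a close look with the wrist camera.

```bash
python3 - <<'E'
from h import *
q=[0,1,0,0]
print(bot.solve_ik([545,-11,210],q))
bot.move_gripper(0,20)
bot.move_ptp([545,-11,210],q)
s=bot.read_state(); im=bot.camera("wrist")[...,::-1].copy(); cv2.imwrite("pics/w1.png",im)
np.save("s1.npy",np.r_[s["tcp_pos"],s["eef_rot"]])
print(s["t"],s["tcp_pos"],s["joint_pos"],s["width"])
E
```

```text
[ 0.33937128  0.15755843 -0.30025896  0.         -1.11297893 -1.91016761]
4.0583 [545.03889824 -11.56315428 210.00081463] [ 3.38353248e-01  1.57660082e-01 -3.00162266e-01  7.24850123e-05
 -1.11302891e+00 -1.90986502e+00] 0.2998970969833443
```

View pics/w1.png

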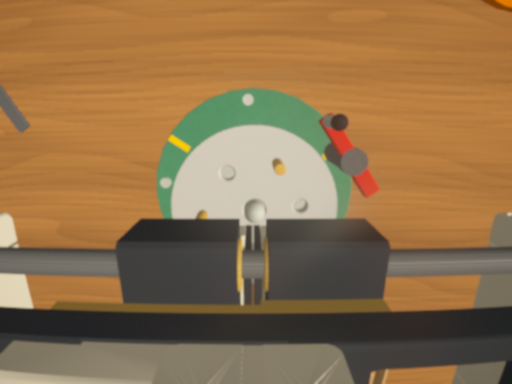

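The wrist view shows the peg ball at (339,122), the latch hub at (352,160), holes at (228,172) and (300,205), the spindle top at (256,210) and a pin at (279,167). I'll measure these.

```bash
python3 - <<'E'
from h import *
a=np.load("s1.npy"); C=cam("wrist",dict(tcp_pos=a[:3],eef_rot=a[3:]))
im=cv2.imread("pics/w1.png"); H,S,V=cv2.split(cv2.cvtColor(im,cv2.COLOR_BGR2HSV))
def ang(p,c): d=p[:2]-c; return np.round([np.hypot(*d),np.degrees(np.arctan2(d[1],d[0]))],1)
g=(H>55)&(H<85)&(S>80); g[225:]=0
ys,xs=np.where(g); 
cs=max(cv2.findContours(g.astype(np.uint8),cv2.RETR_EXTERNAL,cv2.CHAIN_APPROX_NONE)[0],key=cv2.contourArea)
hu=cv2.convexHull(cs).reshape(-1,2); hu=hu[(hu[:,1]<200)&(hu[:,0]<320)]
print("foot",circ(ray(C,hu,14)))
w=(S<60)&(V>190); w[:,:165]=0; w[215:]=0; w[:,345:]=0;w[:122]=0
cs=max(cv2.findContours(w.astype(np.uint8),cv2.RETR_EXTERNAL,cv2.CHAIN_APPROX_NONE)[0],key=cv2.contourArea)
hu=cv2.convexHull(cs).reshape(-1,2); hu=hu[hu[:,1]<205]
c,r=circ(ray(C,hu,88)); print("plate",c,r)
print("spindle",ray(C,[256,210],102))
for p in ([228,172],[300,205]): print("hole",ang(ray(C,p,88)[0],c))
print("pin top",ang(ray(C,[278.5,163],121)[0],c), "pin base",ang(ray(C,[280,173],88)[0],c))
print("stripe",ang(ray(C,[179,144],14)[0],c))
bk=(V<75)&(S<120); bk[:100]=0; bk[150:]=0; bk[:,:325]=0; bk[:,360:]=0
for p,n in blobs(bk,10): print("ball",p,n,ray(C,p,121)[0],ang(ray(C,p,121)[0],c))
print("ball",ray(C,[339.5,122],121)[0]); h=ray(C,[354,160.5],92)[0]; print("hub",h,ang(h,c))
E
```

```text
foot (array([536.4151429 , -15.90090987]), np.float64(89.14114283569575))
plate [566.93157451 -11.40429203] 79.29973478702533
spindle [[563.23417444  -9.48175056 102.        ]]
hole [  43.7 -146.4]
hole [44.6 95.3]
pin top [ 54.1 158.3] pin base [ 43.  145.4]
stripe [ 102.5 -122.6]
ball [335.53333333 121.88      ] 75 [483.50468968  53.45459602 121.        ] [105.7 142.1]
ball [483.56836344  56.65558574 121.        ]
hub [518.90176011  80.55132423  92.        ] [103.7 117.6]
```

```bash
python3 - <<'E'
from h import *
c=np.array([566.5,-11.3]); q=[0,1,0,0]
def P(a,z,r=50): a=np.radians(a); return [c[0]+r*np.cos(a),c[1]+r*np.sin(a),z]
bot.move_ptp(P(-113,150),q); bot.line_to(P(-113,93),100)
f0=bot.read_state()["contact_force"]; a=-113
while a<-74:
    a+=1.5; bot.line_to(P(a,93),10)
    s=bot.read_state(); f=s["contact_force"]-f0
    print(a,round(s["t"],2),np.round(f,1),np.round(s["tcp_pos"]-P(a,93),1))
    if np.hypot(f[0],f[1])>10: break
bot.pause(.3)
C=cam("scene"); im=bot.camera("scene")[...,::-1]; p=proj(C,[*c,70])[0].astype(int); print(p)
cv2.imwrite("pics/sc2.png",cv2.resize(im[p[1]-50:p[1]+50,p[0]-60:p[0]+60],(720,600),interpolation=cv2.INTER_CUBIC))
E
```

```text
-111.5 5.51 [0.4 0.6 0.9] [0.4 0.  0.5]
-110.0 5.79 [-0.2  1.   0.2] [ 0.1 -0.   0. ]
-108.5 6.08 [0.6 0.1 0.3] [ 0. -0. -0.]
-107.0 6.36 [0.  0.4 0.8] [ 0.1 -0.  -0. ]
-105.5 6.64 [ 0.4  0.5 -0. ] [ 0. -0. -0.]
-104.0 6.92 [0.5 0.4 0.6] [ 0.1 -0.  -0. ]
-102.5 7.21 [0.4 0.7 0.5] [ 0.1 -0.  -0. ]
-101.0 7.49 [-0.1  0.3  2.1] [-0.4 -0.1 -0.1]
-99.5 7.78 [-3.5  0.3  1. ] [-0.5 -0.2 -0.2]
-98.0 8.06 [-4.9  0.7  2.6] [-0.4  0.  -0.2]
-96.5 8.34 [-4.7  3.2  3.1] [-0.7  0.3 -0.3]
-95.0 8.62 [-8.3  5.3  4.3] [-1.5  0.4 -0.5]
-93.5 8.91 [-11.5   4.7   5.8] [-2.5  0.3 -0.7]
[255 222]
```

View pics/sc2.png

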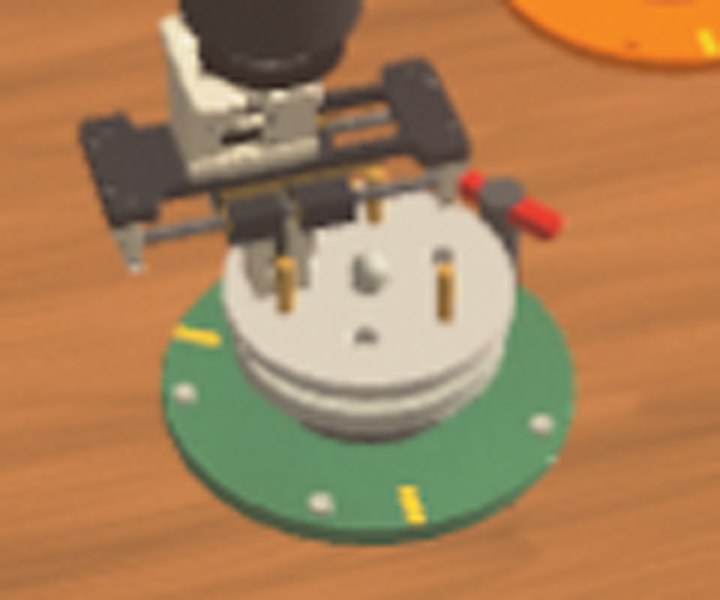

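The plate is still up. Its front hole, at crop (366,335), is well short of the stripe at (412,505), yet the push force rose to about 12 N. I'll check where the plate really is and whether it is tilted or stuck.

```bash
python3 - <<'E'
from h import *
c=np.array([566.5,-11.3]); C=cam("scene")
for p in ([366,335],[443,256]):
    r=ray(C,[195+p[0]/6,172+p[1]/6],88)[0][:2]-c; print("hole",np.hypot(*r),np.degrees(np.arctan2(r[1],r[0])))
for p in ([285,260],[446,265],[374,170]):
    r=ray(C,[195+p[0]/6,172+p[1]/6],123)[0][:2]-c; print("pin",np.hypot(*r),np.degrees(np.arctan2(r[1],r[0])))
r=ray(C,[195+412/6,172+505/6],14)[0][:2]-c; print("stripe",np.degrees(np.arctan2(r[1],r[0])))
s=bot.read_state(); print(s["t"],s["contact_force"],s["moment"],s["tcp_pos"],s["width"])
bot.line_to((s["tcp_pos"]+[-4,0,0]).tolist(),20); bot.line_to([*(s["tcp_pos"][:2]-[4,0]),200],150)
bot.move_ptp([545,-11,210],[0,1,0,0])
s=bot.read_state(); print(s["t"],s["contact_force"]); im=bot.camera("wrist")[...,::-1]
cv2.imwrite("pics/w2.png",cv2.resize(im[85:225,150:390],(800,466),interpolation=cv2.INTER_CUBIC)); cv2.imwrite("pics/w2f.png",im)
E
```

```text
hole 44.20411848292422 -15.03280641597514
hole 47.62900686940114 96.01076507901054
pin 48.038880903765225 -78.03539387543849
pin 51.08354447872755 42.14048813557834
pin 50.75859709076856 157.00881966018446
stripe -1.7794857965119226
9.2583 [-10.92002469   4.9380354    4.83569369] [1.74881775 4.14263726 0.10746888] [560.91142895 -60.90018729  92.32940331] 0.5216561526243186
10.925 [-0.08310757 -1.48293454 -0.04253033]
```

View pics/w2.png

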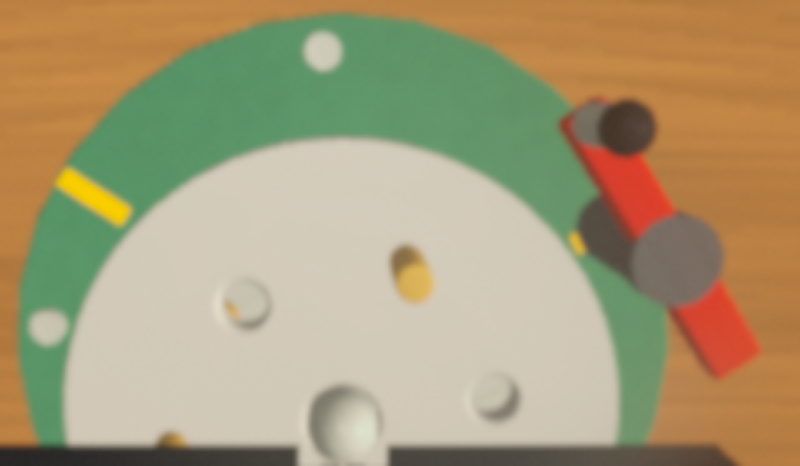

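The stud is visible at the left edge of the hole, at (232,310), so about 11° remain. The tool sagged under load and pushed the pin down as well as sideways, which tips and jams the plate. I'll push again with the face turned square to the tangent and keep the vertical force near zero.

```bash
cat >> h.py <<'E'
c=np.array([566.5,-11.3])
def pose(phi,z,off=14.5,r=50):
    a=np.radians(phi); rr=np.array([np.cos(a),np.sin(a)]); t=np.array([-rr[1],rr[0]])
    return [*(c+r*rr-off*t),z],(R.from_euler("z",phi+90,degrees=True)*R.from_quat([0,1,0,0])).as_quat()
E
python3 - <<'E'
from h import *
phi=-92; z=92
p,o=pose(phi,150); bot.move_ptp(p,o); p,o=pose(phi,z); bot.line_to(p,100)
bot.pause(.1); f0=bot.read_state()["contact_force"]
while phi<-58:
    phi+=1.5; p,o=pose(phi,z); bot.line_to(p,10,o)
    s=bot.read_state(); f=s["contact_force"]-f0
    print(phi,round(s["t"],2),np.round(f,1),np.round(s["tcp_pos"]-p,1),round(z,1))
    h=np.hypot(f[0],f[1])
    if f[2]>1.5: z+=.5
    elif f[2]<-1.5: z-=.5
    if h>18: break
E
```

```text
-90.5 12.5 [ 0.4  0.  -0.2] [0.3 0.  0.4] 92
-89.0 12.78 [-0.6 -0.2 -0.7] [ 0.1 -0.   0.1] 92
-87.5 13.07 [-0.2 -0.   0.4] [ 0.  0. -0.] 92
-86.0 13.35 [0.  0.1 0.4] [-0. -0. -0.] 92
-84.5 13.63 [-0.1 -0.5  0.2] [-0.  0. -0.] 92
-83.0 13.92 [ 0.1  0.5 -0.5] [ 0. -0. -0.] 92
-81.5 14.2 [ 0.7 -0.3 -0.9] [-0.  0. -0.] 92
-80.0 14.48 [-0.8 -0.7  0.3] [-0.3 -0.  -0.1] 92
-78.5 14.77 [-5.1  1.1  1.9] [-1.1 -0.2 -0.3] 92
-77.0 15.06 [-3.9  2.  -1.2] [-0.7  0.1 -0.5] 92.5
-75.5 15.34 [-3.8  1.9 -2.8] [-0.1  0.1 -0.2] 92.5
-74.0 15.63 [-3.7  1.3 -0.3] [ 0.  -0.   0.1] 92.0
-72.5 15.92 [-2.7  0.6 -1.3] [0.3 0.1 0.1] 92.0
-71.0 16.2 [-1.   1.6 -1. ] [0.7 0.  0.2] 92.0
-69.5 16.48 [-1.   0.9  0. ] [1.  0.  0.5] 92.0
-68.0 16.77 [-0.5 -0.5 -0.8] [0.4 0.  0.2] 92.0
-66.5 17.05 [-0.1 -0.3  0.5] [0.1 0.  0. ] 92.0
-65.0 17.33 [-2.  -0.7  0.5] [-0.5 -0.1 -0.1] 92.0
-63.5 17.62 [-5.5 -1.1  2.8] [-1.1 -0.4 -0.2] 92.0
-62.0 17.91 [-2.3 -1.3 -0.9] [-0.3 -0.  -0.3] 92.5
-60.5 18.19 [-4.6 -1.2  0.1] [-0.6 -0.  -0.3] 92.5
-59.0 18.48 [-5.2 -0.   0.5] [-1.  -0.1 -0.3] 92.5
-57.5 18.76 [-8.4 -1.   2.2] [-2.1 -0.6 -0.4] 92.5
```

```bash
python3 - <<'E'
from h import *
p,o=pose(-63,92.5); bot.line_to(p,40,o); bot.line_to(p[:2]+[200],150)
bot.move_ptp([545,-11,210],[0,1,0,0])
s=bot.read_state(); print(s["t"]); im=bot.camera("wrist")[...,::-1]; im2=bot.camera("scene")[...,::-1]
a=cv2.resize(im[85:225,150:390],(800,466),interpolation=cv2.INTER_CUBIC)
C=cam("wrist",s)
H,S,V=cv2.split(cv2.cvtColor(im,cv2.COLOR_BGR2HSV))
w=(S<60)&(V>190); w[:,:165]=0; w[215:]=0; w[:,345:]=0;w[:122]=0
cs=max(cv2.findContours(w.astype(np.uint8),cv2.RETR_EXTERNAL,cv2.CHAIN_APPROX_NONE)[0],key=cv2.contourArea)
hu=cv2.convexHull(cs).reshape(-1,2); hu=hu[hu[:,1]<205]
for z in(72,88): print(z,circ(ray(C,hu,z)))
b=cv2.resize(im2[172:272,195:315],(480,400),interpolation=cv2.INTER_CUBIC)
cv2.imwrite("pics/w3.png",cv2.resize(np.vstack([np.hstack([a[:400],]),np.hstack([b,np.zeros((400,320,3),np.uint8)])]),(600,600)))
E
```

```text
20.5167
72 (array([567.95692225, -11.0769278 ]), np.float64(79.43188907034312))
88 (array([563.01328661, -11.14668605]), np.float64(75.14391542957007))
```

View pics/w3.png

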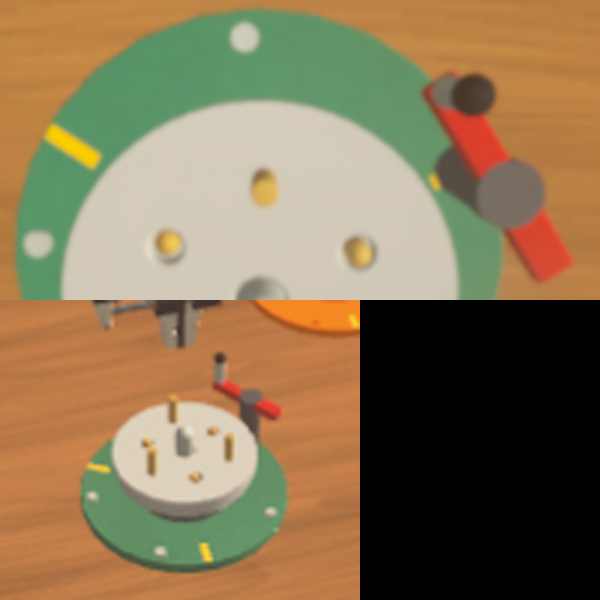

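The plate is home. Brass stud tops show in the holes at (168,243) and (360,251), and the rim fits 160 mm at z=72. Next is the latch.

```bash
cat >> h.py <<'E'
L=np.array([519.6,81.5])
def lp(psi,z,off,flip):
    a=np.radians(psi); rr=np.array([np.cos(a),np.sin(a)]); t=np.array([-rr[1],rr[0]])
    return [*(L+45*rr+off*t),z],(R.from_euler("z",psi-90+flip,degrees=True)*R.from_quat([0,1,0,0])).as_quat()
E
python3 - <<'E'
from h import *
for flip in (0,180):
    js=[bot.solve_ik(*lp(a,100,15.5,flip)) for a in (220,165,112)]
    print(flip,[None if j is None else np.round(j,2).tolist() for j in js])
    if all(j is not None for j in js) and np.abs(np.diff(js,axis=0)).max()<1.5: break
else: raise SystemExit
p,o=lp(215,170,23,flip); bot.move_ptp(p,o); bot.line_to(p[:2]+[100],100); bot.pause(.1)
f0=bot.read_state()["contact_force"]; a=221
while a>108:
    a-=4 if a>128 else 1.5
    p,o=lp(a,100,15.5,flip); bot.line_to(p,30 if a>128 else 15,o)
    s=bot.read_state(); f=s["contact_force"]-f0; h=np.hypot(f[0],f[1])
    print(a,round(s["t"],2),np.round(f,1),np.round(s["tcp_pos"]-p,1))
    if h>(9 if a<122 else 18): break
p,o=lp(a,100,25,flip); bot.line_to(p,40); bot.line_to(p[:2]+[180],150)
bot.move_ptp([545,-11,230],[0,1,0,0])
s=bot.read_state(); print(s["t"]); im=bot.camera("wrist")[...,::-1]; im2=bot.camera("top")[...,::-1];im3=bot.camera("scene")[...,::-1]
A=cv2.resize(im[75:225,150:390],(640,400),interpolation=cv2.INTER_CUBIC)
cv2.imwrite("pics/end.png",np.vstack([A,cv2.resize(im3[172:272,155:315],(640,400))])[:, :][::1])
cv2.imwrite("pics/end.png",cv2.resize(cv2.imread("pics/end.png"),(480,600))); cv2.imwrite("pics/top_end.png",im2)
E
```

```text
0 [[0.48, 0.19, -0.54, 0.0, -0.83, 0.22], [0.58, 0.16, -0.58, 0.0, -0.83, -0.84], [0.63, 0.2, -0.53, 0.0, -0.84, -1.81]]
217 23.7 [-1.  -0.2 -0.5] [-0.   0.3  0.2]
213 23.96 [-1.3  0.4  0.4] [0.  0.  0.1]
209 24.22 [-0.9 -0.9  0.4] [ 0.1 -0.   0. ]
205 24.48 [-0.7 -1.   0. ] [ 0.  -0.1  0. ]
201 24.73 [-1.3 -0.7  0.4] [ 0.  -0.1 -0. ]
197 24.99 [-1.2 -0.9  0.7] [-0. -0. -0.]
193 25.25 [-1.8 -1.9  0.6] [ 0. -0. -0.]
189 25.51 [-2.1 -1.1 -0.1] [ 0.  0. -0.]
185 25.77 [-1.4 -1.  -0.5] [0.1 0.  0. ]
181 26.02 [-1.6 -1.  -0.6] [ 0.  0. -0.]
177 26.28 [-1.  -2.1 -0.6] [ 0.1  0.  -0. ]
173 26.54 [-2.3 -1.4 -0.3] [ 0.1 -0.   0. ]
169 26.8 [-1.9 -1.3 -0.7] [0.1 0.  0. ]
165 27.06 [-1.6 -0.6 -1. ] [0.1 0.  0. ]
161 27.32 [-1.6 -0.1 -0.7] [ 0.1 -0.   0. ]
157 27.57 [-2.1 -0.8 -0. ] [0.1 0.  0. ]
153 27.83 [-2.5 -0.3  0.3] [0.1 0.  0. ]
149 28.09 [-1.5 -0.8  0.4] [0.1 0.  0. ]
145 28.35 [-2.  -1.  -0.5] [0.1 0.  0. ]
141 28.61 [-2.1 -0.3  0.3] [0.1 0.  0. ]
137 28.87 [-1.1 -0.6  0.6] [ 0.1 -0.   0. ]
133 29.12 [-1.  -0.7 -0. ] [0.1 0.  0. ]
129 29.38 [-0.7 -0.7 -0.8] [0.1 0.  0. ]
125 29.76 [-2.4  0.4 -0.7] [-0. -0.  0.]
123.5 30.01 [-2.  -1.5  0.6] [-0.  -0.1  0. ]
122.0 30.26 [-2.7 -0.5  0.5] [-0.  0. -0.]
120.5 30.51 [-1.9 -0.4  0. ] [ 0.  0. -0.]
119.0 30.76 [-2.5 -1.1 -0.1] [0. 0. 0.]
117.5 31.01 [-1.7 -0.1 -1.2] [ 0.1  0.  -0. ]
116.0 31.26 [-4.4 -0.5  2.1] [-0.4 -0.3 -0.1]
114.5 31.51 [-8.2 -1.2  4.5] [-1.3 -0.8 -0.2]
113.0 31.76 [-11.1  -1.7   7.1] [-2.2 -1.3 -0.3]
33.475
```

View pics/end.png

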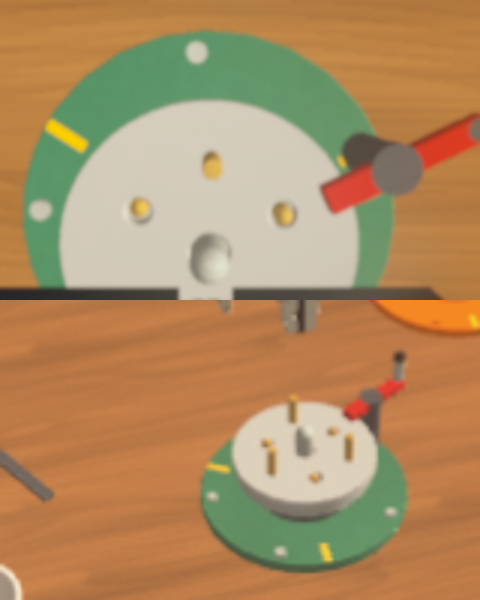

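The latch finger, with its tip at (335,195), lies over the rim pointing at the spindle, and the force rise showed it reached the end stop. The studs stand in their holes and the gripper is clear.

```bash
python3 -c "
from plant import bot
print(bot.close_job())"
```

```text
the job is handed in; nothing more can be done
None
```

The plate is seated flat on its studs, the red latch is swung to its end stop over the rim, the hammer, file, jar and bowl were not touched, and the job was handed in at about 34 s.

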